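# Shake spacers on to the lift tray and hold the cam at full lift

### The job

Pick up the three-lane shaker pan by its bridge, and with the cam lever still down shake all six hexagon spacers out of it on to the tray of the measuring stage, spread evenly to both sides: at least two in the half nearer the lever and two in the half away from it. Set the empty shaker back down upright on the bench and let go of it, then swing the cam lever up until the tray is at its highest lift (lever straight up) and finish while still holding the lever there, since it springs back when let go. All six spacers must stay on the tray, and the other things on the bench are to be left where they are.

Things in the scene. Friction and masses are not known exactly. Their poses are not given: they have to be found in the camera images.
- shaker: aluminium pan 84 (x) x 94 (y) mm, 3 mm floor, walls 24 mm high, mouth open along its -x edge (x = -42), two dividers along x make three lanes. Above it a straight black bridge bar along y to pinch from above: 12 mm thick, 20 high, middle at x = 0, z = 70, posts at y = +-44. Origin: centre of underside. 0.13 to 0.25 kg. Spacers slide once it is tipped mouth-down 20 to 29 degrees; 45 empties it
- spacer0: steel hexagon spacer, 16 mm across flats, 12 mm high, 18 g, starts flat in a lane of the shaker, two to a lane; origin at its centre
- spacer1: steel hexagon spacer, 16 mm across flats, 12 mm high, 18 g, starts flat in a lane of the shaker, two to a lane; origin at its centre
- spacer2: steel hexagon spacer, 16 mm across flats, 12 mm high, 18 g, starts flat in a lane of the shaker, two to a lane; origin at its centre
- spacer3: steel hexagon spacer, 16 mm across flats, 12 mm high, 18 g, starts flat in a lane of the shaker, two to a lane; origin at its centre
- spacer4: steel hexagon spacer, 16 mm across flats, 12 mm high, 18 g, starts flat in a lane of the shaker, two to a lane; origin at its centre
- spacer5: steel hexagon spacer, 16 mm across flats, 12 mm high, 18 g, starts flat in a lane of the shaker, two to a lane; origin at its centre
- tray_center (a point): centre of the tray's floor on top of the stage, rising with the tray (88 mm above the bench at lift 0); the tray is level, inside 120 (x) x 170 (y) mm, with a rim 18 mm high and 5 mm thick round it. Axes: the stage's; the lever side is -y. The stage is fixed, its base 150 x 190 x 60 mm
- tray (a joint): lift of the tray in m: 0.014 x sin(lever angle), greatest (0.014) with the lever straight up, less again past it
- cam_lever (a joint): angle of the cam lever in rad above level: near 0 it points along the stage's -x, at 1.57 straight up (highest lift), beyond that it leans to +x; stops at 0 and 2.4. It stays where it is below about 0.45; higher up a spring drives it back; turning it takes 3 to 7 N at the grip
- lever_grip (a point): middle of the round black grip bar at the lever's end: 14 mm diameter, 60 mm long, parallel to the stage's y and sticking out to -y from the lever arm, so it can be pinched from above across its thickness; 105 mm from the lever's axis. The arm lies 36 mm to the +y side of this point
- lever_pivot (a point): point on the lever's fixed axis, beside the stage, 50 mm above the bench, level in y (stage frame) with lever_grip: the grip's middle moves on a 105 mm circle about it in the stage's x-z plane. Its axes are the stage's
- ring_gauge: bystander: plain steel ring, 60 mm diameter, 22 mm high; origin under its centre
- caliper: bystander: steel caliper lying flat, 200 mm long, 10 mm high; origin under its beam
- loupe: bystander: black eye loupe, 42 mm diameter, 36 mm high; origin under its centre
- plug_gauge: bystander: plug gauge lying flat, 130 mm long, 16 mm high; origin under its centre
- sample_bin: bystander: empty black open bin 100 x 130 x 40 mm; origin under its centre
There are look-alikes about, which are no part of the job. What is shaped like the shaker but red is not meant.

How it is judged (in metres and radians):
On the way, in this order (a step that is already met when the one before it is completed fails the run):
1. all six spacers lie in the tray, at least two in each half (lever side and far side), shaken from the shaker held up in the gripper, the lever still down (x of spacer0 in the frame of tray_center between -0.058 and 0.058 m and y of spacer0 in the frame of tray_center between -0.083 and 0.083 m and z of spacer0 in the frame of tray_center between 0 and 0.025 m and x of spacer1 in the frame of tray_center between -0.058 and 0.058 m and y of spacer1 in the frame of tray_center between -0.083 and 0.083 m and z of spacer1 in the frame of tray_center between 0 and 0.025 m and x of spacer2 in the frame of tray_center between -0.058 and 0.058 m and y of spacer2 in the frame of tray_center between -0.083 and 0.083 m and z of spacer2 in the frame of tray_center between 0 and 0.025 m and x of spacer3 in the frame of tray_center between -0.058 and 0.058 m and y of spacer3 in the frame of tray_center between -0.083 and 0.083 m and z of spacer3 in the frame of tray_center between 0 and 0.025 m and x of spacer4 in the frame of tray_center between -0.058 and 0.058 m and y of spacer4 in the frame of tray_center between -0.083 and 0.083 m and z of spacer4 in the frame of tray_center between 0 and 0.025 m and x of spacer5 in the frame of tray_center between -0.058 and 0.058 m and y of spacer5 in the frame of tray_center between -0.083 and 0.083 m and z of spacer5 in the frame of tray_center between 0 and 0.025 m and (y of each of spacer0, spacer1 in the frame of tray_center above 0 m or y of each of spacer0, spacer2 in the frame of tray_center above 0 m or y of each of spacer0, spacer3 in the frame of tray_center above 0 m or y of each of spacer0, spacer4 in the frame of tray_center above 0 m or y of each of spacer0, spacer5 in the frame of tray_center above 0 m or y of each of spacer1, spacer2 in the frame of tray_center above 0 m or y of each of spacer1, spacer3 in the frame of tray_center above 0 m or y of each of spacer1, spacer4 in the frame of tray_center above 0 m or y of each of spacer1, spacer5 in the frame of tray_center above 0 m or y of each of spacer2, spacer3 in the frame of tray_center above 0 m or y of each of spacer2, spacer4 in the frame of tray_center above 0 m or y of each of spacer2, spacer5 in the frame of tray_center above 0 m or y of each of spacer3, spacer4 in the frame of tray_center above 0 m or y of each of spacer3, spacer5 in the frame of tray_center above 0 m or y of each of spacer4, spacer5 in the frame of tray_center above 0 m) and (y of each of spacer0, spacer1 in the frame of tray_center below 0 m or y of each of spacer0, spacer2 in the frame of tray_center below 0 m or y of each of spacer0, spacer3 in the frame of tray_center below 0 m or y of each of spacer0, spacer4 in the frame of tray_center below 0 m or y of each of spacer0, spacer5 in the frame of tray_center below 0 m or y of each of spacer1, spacer2 in the frame of tray_center below 0 m or y of each of spacer1, spacer3 in the frame of tray_center below 0 m or y of each of spacer1, spacer4 in the frame of tray_center below 0 m or y of each of spacer1, spacer5 in the frame of tray_center below 0 m or y of each of spacer2, spacer3 in the frame of tray_center below 0 m or y of each of spacer2, spacer4 in the frame of tray_center below 0 m or y of each of spacer2, spacer5 in the frame of tray_center below 0 m or y of each of spacer3, spacer4 in the frame of tray_center below 0 m or y of each of spacer3, spacer5 in the frame of tray_center below 0 m or y of each of spacer4, spacer5 in the frame of tray_center below 0 m) and linear speed of each of spacer0, spacer1, spacer2, spacer3, spacer4, spacer5 below 0.05 m/s and height (world z) of shaker above 0.06 m and contact force between shaker and the fingers above 1 N and value of joint cam_lever below 0.8 rad), for 0.2 s.
2. the shaker stands upright on the bench and is let go, the lever still down (height (world z) of shaker below 0.006 m and angle between shaker's own z axis and vertical below 0.1 rad and contact force between shaker and the fingers below 0.1 N and linear speed of shaker below 0.03 m/s and contact force between shaker and stage below 0.1 N and value of joint cam_lever below 0.8 rad), for 0.2 s.
At the end, for the whole second after the job is handed in: Fingers hold the lever (over 1 N), still, within 0.17 rad of straight up, tray lift over 13.5 mm; six spacers still inside the tray rim, at least two at y > 0 and two at y < 0 of the tray; shaker upright on the bench, untouched, off the stage (x of spacer0 in the frame of tray_center between -0.058 and 0.058 m and y of spacer0 in the frame of tray_center between -0.083 and 0.083 m and z of spacer0 in the frame of tray_center between 0 and 0.025 m and x of spacer1 in the frame of tray_center between -0.058 and 0.058 m and y of spacer1 in the frame of tray_center between -0.083 and 0.083 m and z of spacer1 in the frame of tray_center between 0 and 0.025 m and x of spacer2 in the frame of tray_center between -0.058 and 0.058 m and y of spacer2 in the frame of tray_center between -0.083 and 0.083 m and z of spacer2 in the frame of tray_center between 0 and 0.025 m and x of spacer3 in the frame of tray_center between -0.058 and 0.058 m and y of spacer3 in the frame of tray_center between -0.083 and 0.083 m and z of spacer3 in the frame of tray_center between 0 and 0.025 m and x of spacer4 in the frame of tray_center between -0.058 and 0.058 m and y of spacer4 in the frame of tray_center between -0.083 and 0.083 m and z of spacer4 in the frame of tray_center between 0 and 0.025 m and x of spacer5 in the frame of tray_center between -0.058 and 0.058 m and y of spacer5 in the frame of tray_center between -0.083 and 0.083 m and z of spacer5 in the frame of tray_center between 0 and 0.025 m and (y of each of spacer0, spacer1 in the frame of tray_center above 0 m or y of each of spacer0, spacer2 in the frame of tray_center above 0 m or y of each of spacer0, spacer3 in the frame of tray_center above 0 m or y of each of spacer0, spacer4 in the frame of tray_center above 0 m or y of each of spacer0, spacer5 in the frame of tray_center above 0 m or y of each of spacer1, spacer2 in the frame of tray_center above 0 m or y of each of spacer1, spacer3 in the frame of tray_center above 0 m or y of each of spacer1, spacer4 in the frame of tray_center above 0 m or y of each of spacer1, spacer5 in the frame of tray_center above 0 m or y of each of spacer2, spacer3 in the frame of tray_center above 0 m or y of each of spacer2, spacer4 in the frame of tray_center above 0 m or y of each of spacer2, spacer5 in the frame of tray_center above 0 m or y of each of spacer3, spacer4 in the frame of tray_center above 0 m or y of each of spacer3, spacer5 in the frame of tray_center above 0 m or y of each of spacer4, spacer5 in the frame of tray_center above 0 m) and (y of each of spacer0, spacer1 in the frame of tray_center below 0 m or y of each of spacer0, spacer2 in the frame of tray_center below 0 m or y of each of spacer0, spacer3 in the frame of tray_center below 0 m or y of each of spacer0, spacer4 in the frame of tray_center below 0 m or y of each of spacer0, spacer5 in the frame of tray_center below 0 m or y of each of spacer1, spacer2 in the frame of tray_center below 0 m or y of each of spacer1, spacer3 in the frame of tray_center below 0 m or y of each of spacer1, spacer4 in the frame of tray_center below 0 m or y of each of spacer1, spacer5 in the frame of tray_center below 0 m or y of each of spacer2, spacer3 in the frame of tray_center below 0 m or y of each of spacer2, spacer4 in the frame of tray_center below 0 m or y of each of spacer2, spacer5 in the frame of tray_center below 0 m or y of each of spacer3, spacer4 in the frame of tray_center below 0 m or y of each of spacer3, spacer5 in the frame of tray_center below 0 m or y of each of spacer4, spacer5 in the frame of tray_center below 0 m) and linear speed of each of spacer0, spacer1, spacer2, spacer3, spacer4, spacer5 below 0.05 m/s and height (world z) of shaker below 0.006 m and angle between shaker's own z axis and vertical below 0.1 rad and contact force between shaker and the fingers below 0.1 N and linear speed of shaker below 0.03 m/s and contact force between shaker and stage below 0.1 N and value of joint cam_lever between 1.4 and 1.74 rad and value of joint tray above 0.0135 m and velocity of joint cam_lever between -0.1 and 0.1 rad/s and contact force between the fingers and cam_lever above 1 N); the arm keeps its last pose, push and grip.
It fails at once if the ring gauge is moved more than 30 mm (distance of ring_gauge from where it was at the start of the episode above 0.03 m).
It fails at once if the caliper is moved more than 30 mm (distance of caliper from where it was at the start of the episode above 0.03 m).
It fails at once if the loupe is moved more than 30 mm (distance of loupe from where it was at the start of the episode above 0.03 m).
It fails at once if the plug gauge is moved more than 30 mm (distance of plug_gauge from where it was at the start of the episode above 0.03 m).
It fails at once if the sample bin is moved more than 30 mm (distance of sample_bin from where it was at the start of the episode above 0.03 m).
It also fails if it takes over 66 s, if anything falls off the work surface, if the arm or the gripper's body presses on something with over 40 N, if the wrist force passes 120 N, or if a joint passes its speed limit or range.

### The arm

A 6-joint arm with a two-finger parallel gripper is mounted at the origin on the work surface. World frame = base frame: x ahead of the robot, y to its left, z up, the work surface at z = 0. Lengths are in m, angles in degrees, forces in N, time in s.
With the tool pointing down it reaches from about 0.25 to 0.85 m from the base axis. Payload 12.5 kg.
Tool frame: the origin (TCP) lies between the finger pads; the fingertips stand 19 mm ahead of it and the grasp point (between the pads) is the TCP; z points along the fingers, y is the line along which they close (so a half turn about z gives the same grasp; the last joint's range is limited). The gripper opens to 93 mm and grips with 3 to 60 N. Pads are 15 mm wide; open, the fingers measure 128 mm over their backs; the gripper's body (75 mm by 188 mm) begins 65 mm behind the grasp point.
Start: joints at [-76.066, 20.094, 94.641, -0, 65.266, -4.847], TCP at [0.177, -0.521, 0.238] pointing down, gripper open.
Joint ranges: [-157.81, 157.81], [-45, 120.19], [0.68, 151.7], [-89.99, 269.99], [4.06, 180], [-164.3, 164.3]. Speed limits (degrees/s): [127.2, 127.2, 159.86, 180, 180, 180].

### API

Orientations are given as a 3x3 rotation matrix whose columns are the frame's x, y, z axes.
In Python, from plant import get_state, capture, sign_off, silhouettes gives the robot as it stands. The module is installed in compiled form; this text tells all that it offers.
- The arm moves only by the tool play_rows, never from a script. Its argument "deltas" is a list of rows, each an object of numbers: "tx", "ty", "tz": the shift along the tool's x, y, z in units of 50 mm (1.0 is 50 mm); "wx", "wy", "wz": the turn, a rotation vector about the tool's x, y, z in degrees. In form: [{"tx": .., "ty": .., "tz": .., "wx": .., "wy": .., "wz": ..}, ...]. A call has 1 to 8 rows; each row shifts and turns the commanded pose from where the row before left it, along the tool's axes as they then stand; what a row does not reach is not made up. A row lasts 1/10 s, in which the tool goes at most 50 mm and 8.59 degrees, less where a joint would pass 70% of its speed; a pose out of reach is approached as far as the arm can. A call is refused whole if a number of a shift passes 1 or a number of a turn 8.59, either way. A call with a gripper value outside its range is refused whole. "hand" is the opening, from 0 (shut) to 1 (fully open), set as the call begins (left out, the last holds). The fingers move at their own pace and stop on an object; "force" is the grip in N (left out, the last holds). Time passes only in rows, so rows that do not move let the fingers close. It gives the time, the measured TCP pose, the force, the opening and the grip force at its end, in the units of the state.
- get_state(): the state, without advancing time (a new reading comes with each control period).
- capture(name): name is "scene" or "side" or "wrist"; returns a dict with "img" (480x640x3 uint8, red, green, blue), "fx", "fy", "cx", "cy" (pixels), "R" (3x3) and "t" (3): a world point X has camera coordinates R X + t; the wrist camera has in their place "T_tool_cam" (4x4, takes a point from camera to tool coordinates, whose origin is the TCP and whose axes are the flange's). Camera axes: x right, y down, z forward; pixel columns grow to the right and rows downward; lengths in m; the calibration is good to about 2 mm. A picture is of the moment at which its call begins: read the wrist's pose just before it. There is no depth.
- sign_off(): hands the job in; it is judged then, once.
Trained networks look in the newest picture that a camera, given by its name, has taken for a name from the list of things; names that differ only in an ending like _2 or _b are one class to them, and where a whole thing is asked for, a point or a joint stands for the part that bears it (a point fixed in the world has none). Each returns a list of dicts, best first, with "conf" (0 to 1); they miss things now and then, are a little off and sometimes report something else, mostly with a low value. They report only what shows in the picture. A call takes as long as a camera call. They do not tell look-alikes from the thing itself.
- silhouettes(camera, name): "pixels" (480x640 bool, what is visible of it) and "centre" ([column, row] in pixels, amid what is visible of it).
The state is a dict: "clock": time; "joints": joint angles; "joint_vel": joint speeds; "effort": joint torques, N m; "tcp_pos": TCP position; "eef_rot": TCP orientation; "force": force on the tool from outside, world axes, zero at the start; "torque": the same for the moment, N m; "finger_gap": finger opening in m; "grasp_force": force on a finger pad.
Only numpy, scipy, OpenCV 4.12 (cv2) and the standard library are available. Lean on these libraries where they do the work, as an engineer would, in place of code of your own. Each camera call takes 0.05 s, during which the arm holds its last target. There are 200 camera calls.

## Working session

There is one attempt and no reset: what is moved stays moved. The work goes in short steps, Python scripts to look and compute and a tool call to move; the robot and the scene stay as the last step left them, time stands still between calls to the robot, and variables do not carry over. Pictures are saved under pics/ and viewed, at most 12 in all, crops included, and the job is handed in when it is done.

Besides the shell and the picture viewer there is one more tool, called after "Call:" as name(argument=value, ...) on one line, values as JSON. play_rows: Moves the arm, as the interface text tells. Its arguments: {"type":"object","properties":{"deltas":{"type":"array"},"hand":{"type":"number"},"force":{"type":"number"}},"required":["deltas"]}

```bash
mkdir -p pics
python3 - <<'E'
from plant import *
import cv2,numpy as np
s=get_state();print({k:np.round(v,3).tolist() for k,v in s.items()})
ims=[]
for c in("scene","side"):
    d=capture(c);ims.append(d["img"]);cv2.imwrite(f"pics/{c}0.png",d["img"][:,:,::-1])
    print(c,d["fx"],d["cx"],d["cy"],np.round(d["R"],3).tolist(),np.round(d["t"],3).tolist())
    for n in("shaker","spacer0","tray_center","cam_lever","ring_gauge","caliper","loupe","plug_gauge","sample_bin"):
        print(n,[(round(r["conf"],2),np.round(r["centre"]).tolist(),int(r["pixels"].sum())) for r in silhouettes(c,n)])
E
```

```text
{'clock': 0.0, 'joints': [-76.067, 20.125, 94.675, 0.001, 65.268, -4.848], 'joint_vel': [0.069, 0.073, 0.022, 0.079, -0.091, 0.069], 'effort': [0.001, -49.732, -28.525, 0.07, 0.026, -0.0], 'tcp_pos': [0.177, -0.52, 0.237], 'eef_rot': [[0.947, 0.322, -0.0], [0.322, -0.947, 0.001], [0.0, -0.001, -1.0]], 'force': [-0.798, 0.001, 0.624], 'torque': [0.014, -0.003, -0.039], 'grasp_force': 0.0, 'finger_gap': 0.093}
scene 489.0808814904952 316.2031385872196 231.89337284549995 [[-0.48, 0.877, -0.013], [0.511, 0.267, -0.817], [-0.713, -0.399, -0.576]] [0.265, -0.16, 1.38]
shaker [(0.87, [483.0, 260.0], 1912), (0.75, [458.0, 308.0], 1821), (0.73, [378.0, 344.0], 608), (0.64, [323.0, 214.0], 740)]
spacer0 [(0.58, [437.0, 306.0], 75), (0.55, [439.0, 314.0], 48), (0.52, [452.0, 319.0], 51), (0.46, [452.0, 309.0], 86), (0.44, [469.0, 314.0], 98), (0.38, [468.0, 324.0], 83), (0.33, [466.0, 382.0], 616)]
tray_center [(0.77, [304.0, 246.0], 5676)]
cam_lever [(0.44, [262.0, 212.0], 196)]
ring_gauge [(0.87, [401.0, 272.0], 612), (0.61, [452.0, 311.0], 85)]
caliper [(0.97, [217.0, 204.0], 549)]
loupe [(0
[... 214 characters left out ...]
5], [0.178, -0.744, -0.644]] [0.489, 0.151, 0.927]
shaker [(0.88, [398.0, 425.0], 4006), (0.68, [348.0, 344.0], 815), (0.63, [408.0, 254.0], 2307), (0.56, [284.0, 396.0], 3034), (0.16, [312.0, 253.0], 8637)]
spacer0 [(0.57, [278.0, 395.0], 95), (0.52, [300.0, 397.0], 130), (0.48, [280.0, 379.0], 75)]
tray_center [(0.87, [309.0, 239.0], 5700), (0.25, [286.0, 398.0], 3012)]
cam_lever [(0.68, [360.0, 197.0], 178), (0.59, [306.0, 239.0], 5490), (0.55, [346.0, 335.0], 913)]
ring_gauge [(0.81, [347.0, 334.0], 858)]
caliper [(0.87, [401.0, 180.0], 727)]
loupe [(0.82, [224.0, 334.0], 581), (0.52, [301.0, 397.0], 137)]
plug_gauge [(0.59, [192.0, 418.0], 857)]
sample_bin [(0.98, [308.0, 177.0], 1701)]
```

View pics/scene0.png

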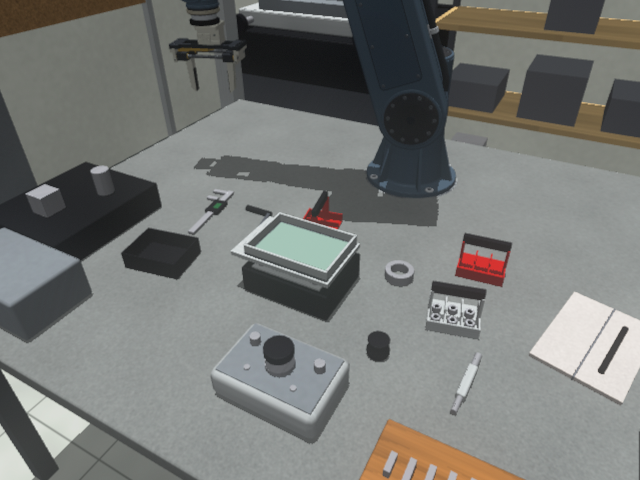

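View pics/side0.png

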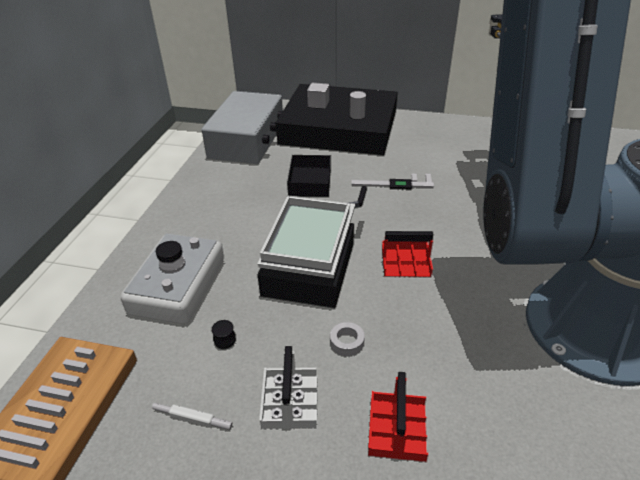

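Shaker look-alikes: the aluminium one at scene (458,308) / side (288,396), and red ones at scene (483,260) and (323,214). I choose the aluminium one because it is the only one that isn't red and it holds the spacers. The next step is close crops for the corner pixels.

Run:
```python
import cv2,numpy as np
a=cv2.imread("pics/scene0.png");b=cv2.imread("pics/side0.png")
def crop(im,x,y,w,h,s):
    c=cv2.resize(im[y:y+h,x:x+w],None,fx=s,fy=s,interpolation=cv2.INTER_CUBIC)
    for i in range(0,w,10): cv2.line(c,(i*s,0),(i*s,4 if i%50 else 12),(0,0,255),1)
    for i in range(0,h,10): cv2.line(c,(0,i*s),(4 if i%50 else 12,i*s),(0,0,255),1)
    return c
cv2.imwrite("pics/c1.png",np.hstack([crop(a,410,270,100,75,4),crop(b,240,340,100,100,4)[:300]]))
cv2.imwrite("pics/c1.png",np.hstack([crop(a,410,265,90,90,4),crop(b,240,340,90,90,4)]))
cv2.imwrite("pics/c2.png",np.hstack([crop(a,220,190,150,130,3)[:,:400],crop(b,250,180,130,130,3)]))
```

```text
(no output)
```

View pics/c1.png

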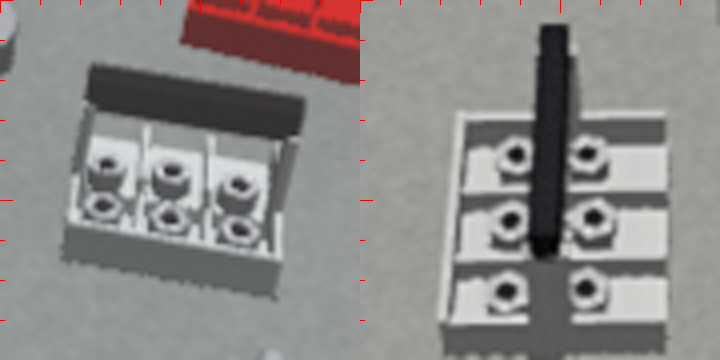

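View pics/c2.png

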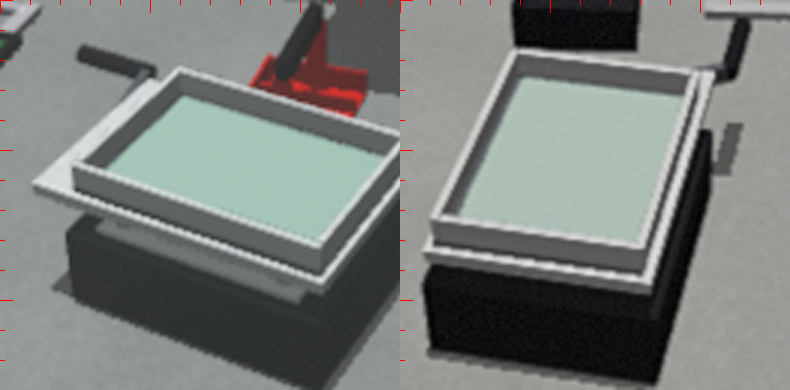

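The left crop shows the aluminium pan holding six spacers. In the side view its back wall is on the left and its mouth on the right, towards world -x. The tray and grip bar are clear: grip at scene (247,207) to (272,213) and side (364,187) to (360,206).

```bash
cat > h.py <<'E'
import numpy as np
from plant import *
from scipy.optimize import least_squares
def cal(d): return dict(K=(d["fx"],d["fy"],d["cx"],d["cy"]),R=np.array(d["R"]),t=np.array(d["t"]))
def proj(c,X):
    p=np.atleast_2d(X)@c["R"].T+c["t"];k=c["K"]
    return np.c_[k[0]*p[:,0]/p[:,2]+k[2],k[1]*p[:,1]/p[:,2]+k[3]]
def Rz(a): return np.array([[np.cos(a),-np.sin(a),0],[np.sin(a),np.cos(a),0],[0,0,1]])
def fitpose(obs,x0,offs=True):
    # obs: (cam, local pt, pixel); p: x,y,yaw (z=0)
    f=lambda p:np.concatenate([(proj(c,Rz(p[2])@np.array(l)+[p[0],p[1],0])-px).ravel() for c,l,px in obs])
    r=least_squares(f,x0,loss="soft_l1");return r.x,f(r.x)
def tri(obs):
    f=lambda p:np.concatenate([(proj(c,p)-px).ravel() for c,px in obs])
    r=least_squares(f,[.5,0,.05]);return r.x,np.abs(r.fun).max()
E
python3 - <<'E'
from h import *
S=cal(capture("scene"));D=cal(capture("side"));np.set_printoptions(precision=4,suppress=True)
x,y,h=.042,.047,.024
sh=[(D,(x,-y,h),(264.5,368)),(D,(x,y,h),(260.7,421.2)),(D,(-x,-y,h),(316.5,368.2)),(D,(-x,y,h),(316.5,420.5)),
(S,(x,-y,h),(427,320.5)),(S,(x,y,h),(480.7,329.5)),(S,(x,-y,0),(425.5,330)),(S,(x,y,0),(479.2,339.2))]
print("shaker",*fitpose(sh,[.5,.2,0]))
for n,o in(("br-",[(S,(433,283)),(D,(288.5,346.5))]),("br+",[(S,(486,291)),(D,(286,399))]),("grip-",[(S,(246.7,207.3)),(D,(364,187.3))]),("grip+",[(S,(271.7,213.3)),(D,(360,206))])): print(n,*tri(o))
x,y,h=.065,.09,.106
st=[(S,(-x,-y,h),(280.7,212)),(S,(x,-y,h),(243.3,246)),(S,(x,y,h),(327.3,272.3)),(S,(-x,y,h),(357,240)),
(D,(x,-y,h),(288.3,196.7)),(D,(-x,-y,h),(350,204)),(D,(-x,y,h),(331.7,263.3)),(D,(x,y,h),(260.7,253.3))]
print("stage",*fitpose(st,[.5,-.1,0]))
for n,o in(("ring",[(S,(400,272)),(D,(347,336))]),("loupe",[(S,(378,343)),(D,(224,334))]),("redS",[(S,(323,214)),(D,(408,254))]),("red2",[(S,(483,260)),(D,(398,425))]),("bin",[(S,(162,252)),(D,(308,177))]),("plug",[(S,(467,383)),(D,(192,416))]),("cal",[(S,(213,208)),(D,(400,183))]),("jig",[(S,(280,348)),(D,(169,250))])): print(n,*tri(o))
E
```

```text
shaker [0.4949 0.2628 0.2367] [-0.0082  0.6284 -0.8685  0.1747  0.0297 -0.5408  0.2451 -0.1949  0.1038
 -0.3285  0.3531  0.2117  0.0756 -0.5224 -0.5596 -0.1126]
br- [0.5062 0.2176 0.0786] 0.329013972079224
br+ [0.4843 0.3076 0.0789] 0.013132422219086948
grip- [ 0.4617 -0.2249  0.0874] 0.47686328470393846
grip+ [ 0.4586 -0.1595  0.0869] 0.4052992886760478
stage [ 0.5381 -0.0404 -0.0011] [-1.5028  0.9346 -0.2332 -0.4605 -1.5078  1.4527 -0.3438 -4.0107 -0.0892
  1.0068  0.8405  1.3997  0.2055  1.6189  0.0193  1.3293]
ring [0.4307 0.1298 0.0173] 1.3170284429920116
loupe [0.6378 0.1702 0.0221] 0.570467446653538
redS [ 0.3479 -0.09    0.0383] 1.7306583392379196
red2 [0.3246 0.2774 0.0219] 1.3310787325781916
bin [ 0.6173 -0.3457  0.021 ] 0.9841720672429233
plug [0.6341 0.3237 0.0067] 0.7598687617187352
cal [ 0.3955 -0.3872  0.0014] 0.6451598779972869
jig [0.778  0.062  0.0945] 0.6806615229949671
```

Run:
```python
from h import *
S=cal(capture("scene"));D=cal(capture("side"));np.set_printoptions(precision=4,suppress=True)
x,y,h=.065,.09,.106;a,b,g=.06,.085,.088
st=[(S,(-x,-y,h),(280.7,212)),(S,(x,-y,h),(243.3,246)),(S,(x,y,h),(327.3,272.3)),
(D,(x,-y,h),(288.3,196.7)),(D,(-x,-y,h),(350,204)),(D,(-x,y,h),(331.7,263.3)),(D,(x,y,h),(260.7,253.3)),
(S,(-a,-b,g),(280.7,222.3)),(D,(a,-b,g),(290,206)),(D,(-a,-b,g),(346.7,212.3))]
f=lambda p:np.concatenate([(proj(c,Rz(p[2])@np.array(l)+[p[0],p[1],p[3]])-q).ravel() for c,l,q in st])
r=least_squares(f,[.54,-.04,0,0],loss="soft_l1");print(r.x,f(r.x).reshape(-1,2))
```

```text
[ 0.5385 -0.0388  0.006   0.0035] [[-1.3643 -0.0759]
 [ 0.1901 -1.3284]
 [-0.3793  0.2171]
 [-0.9283  0.1423]
 [ 0.2851  0.2773]
 [ 0.2244  0.6257]
 [-0.3655  0.6595]
 [-0.1214 -1.5025]
 [-0.4262 -0.2794]
 [ 0.5067  0.4031]]
```

Call:
play_rows(deltas=[{"wz":-8.48},{"wz":-8.48},{"wz":-8.48},{"wz":-8.48},{"wz":-8.48},{"wz":-8.48},{"wz":-8.48},{"wz":-8.48}], hand=0.6)

```text
invalid input at $.deltas[0]: expected keys tx, ty, tz, wx, wy, wz
```

Call:
play_rows(deltas=[{"wz":-8.48},{"wz":-8.48},{"tx":0.5,"ty":0.36},{"tx":0.68,"ty":0.49},{"tx":0.68,"ty":0.49},{"tx":0.68,"ty":0.49},{"tx":0.68,"ty":0.49},{"tx":0.68,"ty":0.49}])

```text
invalid input at $.deltas[0]: expected keys tx, ty, tz, wx, wy, wz
```

Call:
play_rows(deltas=[{"tx":0.68,"ty":0.49},{"tx":0.68,"ty":0.49},{"tx":0.68,"ty":0.49},{"tx":0.68,"ty":0.49},{"tx":0.68,"ty":0.49},{"tx":0.68,"ty":0.49},{"tx":0.68,"ty":0.49},{"tx":0.68,"ty":0.49}])

```text
invalid input at $.deltas[0]: expected keys tx, ty, tz, wx, wy, wz
```

Call:
play_rows(deltas=[{"tx":0.68,"ty":0.49},{"tx":0.68,"ty":0.49},{"tx":0.68,"ty":0.49},{"tx":0.68,"ty":0.49},{"tx":0.5,"ty":0.36},{"tx":0.3,"ty":0.2},{"tx":0},{"tx":0}])

```text
invalid input at $.deltas[0]: expected keys tx, ty, tz, wx, wy, wz
```

Call:
play_rows(deltas=[{"tx":0,"ty":0,"tz":0,"wx":0,"wy":0,"wz":-8.48},{"tx":0,"ty":0,"tz":0,"wx":0,"wy":0,"wz":-8.48},{"tx":0,"ty":0,"tz":0,"wx":0,"wy":0,"wz":-8.48},{"tx":0,"ty":0,"tz":0,"wx":0,"wy":0,"wz":-8.48},{"tx":0,"ty":0,"tz":0,"wx":0,"wy":0,"wz":-8.48},{"tx":0,"ty":0,"tz":0,"wx":0,"wy":0,"wz":-8.48},{"tx":0,"ty":0,"tz":0,"wx":0,"wy":0,"wz":-8.48},{"tx":0,"ty":0,"tz":0,"wx":0,"wy":0,"wz":-8.48}], hand=0.6)

```text
clock: 2.0
tcp_pos: [0.1771, -0.5207, 0.2376]
eef_rot: [[0.053, 0.999, 0.0], [0.999, -0.053, -0.0], [-0.0, 0.0, -1.0]]
force: [-0.0, -0.7, -0.2]
finger_gap: 0.0557
grasp_force: 0.0
```

Call:
play_rows(deltas=[{"tx":0,"ty":0,"tz":0,"wx":0,"wy":0,"wz":-8.48},{"tx":0,"ty":0,"tz":0,"wx":0,"wy":0,"wz":-8.48},{"tx":0.5,"ty":0.36,"tz":0,"wx":0,"wy":0,"wz":0},{"tx":0.68,"ty":0.49,"tz":0,"wx":0,"wy":0,"wz":0},{"tx":0.68,"ty":0.49,"tz":0,"wx":0,"wy":0,"wz":0},{"tx":0.68,"ty":0.49,"tz":0,"wx":0,"wy":0,"wz":0},{"tx":0.68,"ty":0.49,"tz":0,"wx":0,"wy":0,"wz":0},{"tx":0.68,"ty":0.49,"tz":0,"wx":0,"wy":0,"wz":0}])

```text
clock: 2.8
tcp_pos: [0.2682, -0.2966, 0.2377]
eef_rot: [[-0.234, 0.972, 0.0], [0.972, 0.234, -0.0], [-0.0, 0.0, -1.0]]
force: [0.9, 0.0, 1.2]
finger_gap: 0.0555
grasp_force: 0.0
```

Call:
play_rows(deltas=[{"tx":0.7,"ty":0.5,"tz":0,"wx":0,"wy":0,"wz":0},{"tx":0.7,"ty":0.5,"tz":0,"wx":0,"wy":0,"wz":0},{"tx":0.7,"ty":0.5,"tz":0,"wx":0,"wy":0,"wz":0},{"tx":0.7,"ty":0.5,"tz":0,"wx":0,"wy":0,"wz":0},{"tx":0.7,"ty":0.5,"tz":0,"wx":0,"wy":0,"wz":0},{"tx":0.7,"ty":0.5,"tz":0,"wx":0,"wy":0,"wz":0},{"tx":0.7,"ty":0.5,"tz":0,"wx":0,"wy":0,"wz":0},{"tx":0.7,"ty":0.5,"tz":0,"wx":0,"wy":0,"wz":0}])

```text
clock: 3.6
tcp_pos: [0.3969, 0.0229, 0.2379]
eef_rot: [[-0.235, 0.972, 0.001], [0.972, 0.235, -0.0], [-0.0, 0.001, -1.0]]
force: [0.2, -1.4, 0.4]
finger_gap: 0.0558
grasp_force: 0.0
```

Call:
play_rows(deltas=[{"tx":0.7,"ty":0.5,"tz":0,"wx":0,"wy":0,"wz":0},{"tx":0.7,"ty":0.5,"tz":0,"wx":0,"wy":0,"wz":0},{"tx":0.7,"ty":0.5,"tz":0,"wx":0,"wy":0,"wz":0},{"tx":0.7,"ty":0.5,"tz":0,"wx":0,"wy":0,"wz":0},{"tx":0.6,"ty":0.43,"tz":0,"wx":0,"wy":0,"wz":0},{"tx":0.4,"ty":0.3,"tz":0,"wx":0,"wy":0,"wz":0},{"tx":0.25,"ty":0.18,"tz":0,"wx":0,"wy":0,"wz":0},{"tx":0.16,"ty":0.12,"tz":0,"wx":0,"wy":0,"wz":0}])

```text
clock: 4.4
tcp_pos: [0.4946, 0.2623, 0.2374]
eef_rot: [[-0.236, 0.972, -0.0], [0.972, 0.236, -0.0], [0.0, -0.0, -1.0]]
force: [0.3, -0.6, -0.9]
finger_gap: 0.0554
grasp_force: 0.0
```

Run:
```python
from h import *
import cv2
s=get_state();print(s["tcp_pos"],s["joints"])
d=capture("wrist");T=np.array(d["T_tool_cam"]);print(T.round(3).tolist())
R=np.array(s["eef_rot"]);p=np.array(s["tcp_pos"])
Rw=R@T[:3,:3];tw=R@T[:3,3]+p
c=dict(K=(d["fx"],d["fy"],d["cx"],d["cy"]),R=Rw.T,t=-Rw.T@tw)
im=d["img"][:,:,::-1].copy();Q=Rz(.2367)
L=[(a,b,.08) for a in(-.006,.006) for b in(-.047,.047)]+[(a,b,.024) for a in(-.042,.042) for b in(-.047,.047)]
for l in L:
    u=proj(c,Q@np.array(l)+[.495,.263,0])[0];print(l,u.round(1)); cv2.drawMarker(im,tuple(int(round(v)) for v in u),(0,0,255),0,10)
cv2.imwrite("pics/w1.png",im)
```

```text
[0.49456079 0.26226397 0.23742994] [2.31705381e+01 2.11274082e+01 9.31729289e+01 3.57927071e-03
 6.57096613e+01 9.53471742e+00]
[[-0.0, -0.955, -0.296, 0.083], [1.0, -0.0, 0.0, 0.001], [-0.0, -0.296, 0.955, -0.148], [0.0, 0.0, 0.0, 1.0]]
(-0.006, -0.047, 0.08) [310.9 286.6]
(-0.006, 0.047, 0.08) [310.3 164.5]
(0.006, -0.047, 0.08) [326.3 286.6]
(0.006, 0.047, 0.08) [327.1 164.5]
(-0.042, -0.047, 0.024) [272.1 262.2]
(-0.042, 0.047, 0.024) [268.6 156.5]
(0.042, -0.047, 0.024) [365.1 262.3]
(0.042, 0.047, 0.024) [368.8 156.6]
```

View pics/w1.png

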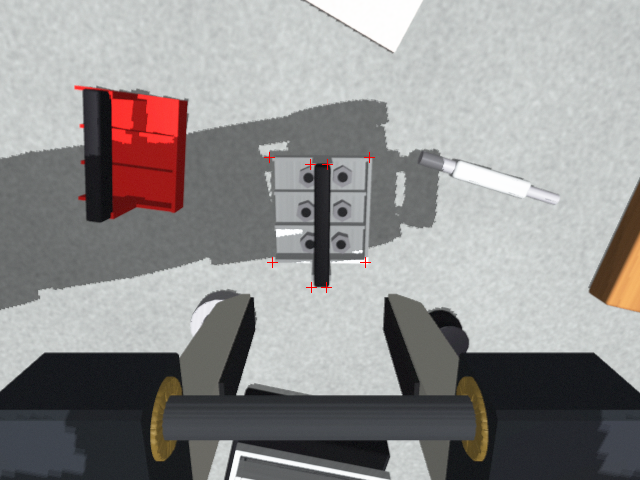

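The wrist view shows the aluminium pan and its bar at (320,165) to (320,287), within about 2 px of prediction. The mouth is on the left and six spacers are inside. Next I descend and grip.

Call:
play_rows(deltas=[{"tx":0,"ty":0,"tz":0.7,"wx":0,"wy":0,"wz":0},{"tx":0,"ty":0,"tz":0.8,"wx":0,"wy":0,"wz":0},{"tx":0,"ty":0,"tz":0.8,"wx":0,"wy":0,"wz":0},{"tx":0,"ty":0,"tz":0.5,"wx":0,"wy":0,"wz":0},{"tx":0,"ty":0,"tz":0.35,"wx":0,"wy":0,"wz":0},{"tx":0,"ty":0,"tz":0.18,"wx":0,"wy":0,"wz":0},{"tx":0,"ty":0,"tz":0,"wx":0,"wy":0,"wz":0}])

```text
clock: 5.15
tcp_pos: [0.494, 0.2606, 0.0705]
eef_rot: [[-0.234, 0.972, -0.001], [0.972, 0.234, -0.001], [-0.0, -0.001, -1.0]]
force: [-0.0, -0.2, 0.4]
finger_gap: 0.0559
grasp_force: 0.0
```

Call:
play_rows(deltas=[{"tx":0,"ty":0,"tz":0,"wx":0,"wy":0,"wz":0},{"tx":0,"ty":0,"tz":0,"wx":0,"wy":0,"wz":0},{"tx":0,"ty":0,"tz":0,"wx":0,"wy":0,"wz":0},{"tx":0,"ty":0,"tz":0,"wx":0,"wy":0,"wz":0},{"tx":0,"ty":0,"tz":0,"wx":0,"wy":0,"wz":0},{"tx":0,"ty":0,"tz":0,"wx":0,"wy":0,"wz":0},{"tx":0,"ty":0,"tz":0,"wx":0,"wy":0,"wz":0}], hand=0, force=45)

```text
clock: 5.85
tcp_pos: [0.4946, 0.2613, 0.0713]
eef_rot: [[-0.235, 0.972, 0.001], [0.972, 0.235, 0.0], [0.0, 0.001, -1.0]]
force: [0.6, 0.3, 1.7]
finger_gap: 0.012
grasp_force: 45.0
```

Call:
play_rows(deltas=[{"tx":0,"ty":0,"tz":-0.1,"wx":0,"wy":0,"wz":0},{"tx":0,"ty":0,"tz":-0.3,"wx":0,"wy":0,"wz":0},{"tx":0,"ty":0,"tz":-0.5,"wx":0,"wy":0,"wz":0},{"tx":0,"ty":0,"tz":-0.7,"wx":0,"wy":0,"wz":0},{"tx":0,"ty":0,"tz":-0.7,"wx":0,"wy":0,"wz":0},{"tx":0,"ty":0,"tz":-0.5,"wx":0,"wy":0,"wz":0},{"tx":0,"ty":0,"tz":-0.35,"wx":0,"wy":0,"wz":0},{"tx":0,"ty":0,"tz":-0.15,"wx":0,"wy":0,"wz":0}])

```text
clock: 6.65
tcp_pos: [0.4946, 0.2613, 0.2388]
eef_rot: [[-0.235, 0.972, 0.003], [0.972, 0.235, 0.001], [0.001, 0.003, -1.0]]
force: [-0.6, 0.3, -3.7]
finger_gap: 0.0116
grasp_force: 45.0
```

Call:
play_rows(deltas=[{"tx":0,"ty":0,"tz":0,"wx":0,"wy":0,"wz":1},{"tx":0,"ty":0,"tz":0,"wx":0,"wy":0,"wz":2},{"tx":0,"ty":0,"tz":0,"wx":0,"wy":0,"wz":2.3},{"tx":0,"ty":0,"tz":0,"wx":0,"wy":0,"wz":2.3},{"tx":0,"ty":0,"tz":0,"wx":0,"wy":0,"wz":2},{"tx":0,"ty":0,"tz":0,"wx":0,"wy":0,"wz":2},{"tx":0,"ty":0,"tz":0,"wx":0,"wy":0,"wz":1},{"tx":0,"ty":0,"tz":0,"wx":0,"wy":0,"wz":0}])

```text
clock: 7.45
tcp_pos: [0.494, 0.261, 0.2354]
eef_rot: [[-0.017, 1.0, -0.001], [1.0, 0.017, -0.001], [-0.001, -0.001, -1.0]]
force: [-0.3, 0.3, -2.4]
finger_gap: 0.0117
grasp_force: 45.0
```

Call:
play_rows(deltas=[{"tx":-0.1,"ty":0.03,"tz":0,"wx":0,"wy":0,"wz":0},{"tx":-0.2,"ty":0.06,"tz":0,"wx":0,"wy":0,"wz":0},{"tx":-0.3,"ty":0.09,"tz":0,"wx":0,"wy":0,"wz":0},{"tx":-0.4,"ty":0.12,"tz":0,"wx":0,"wy":0,"wz":0},{"tx":-0.5,"ty":0.15,"tz":0,"wx":0,"wy":0,"wz":0},{"tx":-0.5,"ty":0.16,"tz":0,"wx":0,"wy":0,"wz":0},{"tx":-0.5,"ty":0.16,"tz":0,"wx":0,"wy":0,"wz":0},{"tx":-0.5,"ty":0.16,"tz":0,"wx":0,"wy":0,"wz":0}])

```text
clock: 8.25
tcp_pos: [0.5438, 0.1097, 0.2362]
eef_rot: [[-0.017, 1.0, 0.0], [1.0, 0.017, -0.0], [-0.0, 0.0, -1.0]]
force: [0.4, 0.6, -3.2]
finger_gap: 0.0119
grasp_force: 45.0
```

Call:
play_rows(deltas=[{"tx":-0.5,"ty":0.16,"tz":0,"wx":0,"wy":0,"wz":0},{"tx":-0.5,"ty":0.16,"tz":0,"wx":0,"wy":0,"wz":0},{"tx":-0.5,"ty":0.16,"tz":0,"wx":0,"wy":0,"wz":0},{"tx":-0.5,"ty":0.15,"tz":0,"wx":0,"wy":0,"wz":0},{"tx":-0.4,"ty":0.12,"tz":0,"wx":0,"wy":0,"wz":0},{"tx":-0.3,"ty":0.09,"tz":0,"wx":0,"wy":0,"wz":0},{"tx":-0.2,"ty":0.06,"tz":0,"wx":0,"wy":0,"wz":0},{"tx":-0.12,"ty":0.03,"tz":0,"wx":0,"wy":0,"wz":0}])

```text
clock: 9.05
tcp_pos: [0.5926, -0.0391, 0.2361]
eef_rot: [[-0.017, 1.0, -0.0], [1.0, 0.017, 0.0], [0.0, -0.0, -1.0]]
force: [0.2, 0.7, -4.0]
finger_gap: 0.0115
grasp_force: 45.0
```

Run:
```python
from h import *
import cv2
s=get_state();p=s["tcp_pos"];R=s["eef_rot"];print(np.round(p,4),np.round(R,3).tolist(),np.round(s["joints"],1),s["force"])
S=capture("scene");D=capture("side")
w=capture("wrist")["img"]
a=np.hstack([S["img"][150:350,200:450],D["img"][100:300,220:470]])
a=cv2.resize(a,(790,316));b=cv2.resize(w[:, 150:500],(0,0),fx=.55,fy=.55)
cv2.imwrite("pics/over.png",np.vstack([a,np.pad(b,((0,0),(0,790-b.shape[1]),(0,0)))])[:,:,::-1])
```

```text
[ 0.5926 -0.0391  0.2361] [[-0.017, 1.0, -0.0], [1.0, 0.017, 0.0], [0.0, -0.0, -1.0]] [-8.3 24.7 88.   0.  67.3 -9.2] [ 0.19431665  0.72456655 -3.95955199]
```

View pics/over.png

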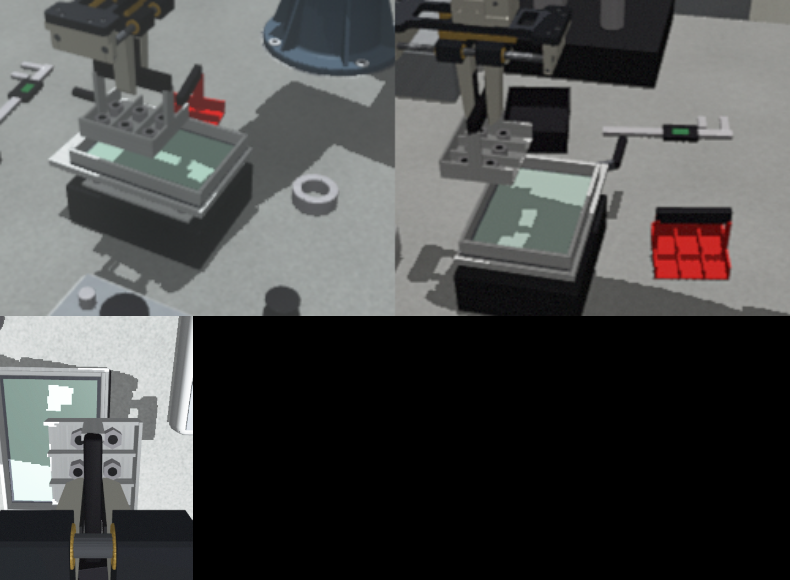

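All six spacers are still in the pan over the tray, with the mouth toward -x. Next I tip it to 16° and lower, then tip slowly about the mouth edge.

Call:
play_rows(deltas=[{"tx":0,"ty":0,"tz":0,"wx":-1,"wy":0,"wz":0},{"tx":0,"ty":0,"tz":0,"wx":-2,"wy":0,"wz":0},{"tx":0,"ty":0,"tz":0,"wx":-2.5,"wy":0,"wz":0},{"tx":0,"ty":0,"tz":0,"wx":-2.5,"wy":0,"wz":0},{"tx":0,"ty":0,"tz":0,"wx":-2.5,"wy":0,"wz":0},{"tx":0,"ty":0,"tz":0,"wx":-2.5,"wy":0,"wz":0},{"tx":0,"ty":0,"tz":0,"wx":-2,"wy":0,"wz":0},{"tx":0,"ty":0,"tz":0,"wx":-1,"wy":0,"wz":0}])

```text
clock: 10.0
tcp_pos: [0.592, -0.0375, 0.2362]
eef_rot: [[-0.018, 0.961, 0.277], [1.0, 0.017, 0.005], [0.0, 0.277, -0.961]]
force: [0.0, -0.5, -2.6]
finger_gap: 0.0117
grasp_force: 45.0
```

Call:
play_rows(deltas=[{"tx":0,"ty":-0.05,"tz":0.05,"wx":0,"wy":0,"wz":0},{"tx":0,"ty":-0.1,"tz":0.1,"wx":0,"wy":0,"wz":0},{"tx":0,"ty":-0.13,"tz":0.15,"wx":0,"wy":0,"wz":0},{"tx":0,"ty":-0.14,"tz":0.16,"wx":0,"wy":0,"wz":0},{"tx":0,"ty":-0.13,"tz":0.15,"wx":0,"wy":0,"wz":0},{"tx":0,"ty":-0.1,"tz":0.11,"wx":0,"wy":0,"wz":0},{"tx":0,"ty":-0.05,"tz":0.06,"wx":0,"wy":0,"wz":0},{"tx":0,"ty":0,"tz":0,"wx":0,"wy":0,"wz":0}])

```text
clock: 10.8
tcp_pos: [0.5693, -0.0386, 0.1885]
eef_rot: [[-0.017, 0.961, 0.275], [1.0, 0.016, 0.005], [0.0, 0.275, -0.961]]
force: [0.2, -0.1, -2.5]
finger_gap: 0.0116
grasp_force: 45.0
```

Call:
play_rows(deltas=[{"tx":0,"ty":-0.024,"tz":-0.015,"wx":-1,"wy":0,"wz":0},{"tx":0,"ty":-0.024,"tz":-0.015,"wx":-1,"wy":0,"wz":0},{"tx":0,"ty":-0.024,"tz":-0.015,"wx":-1,"wy":0,"wz":0},{"tx":0,"ty":-0.024,"tz":-0.015,"wx":-1,"wy":0,"wz":0},{"tx":0,"ty":-0.024,"tz":-0.015,"wx":-1,"wy":0,"wz":0},{"tx":0,"ty":-0.024,"tz":-0.015,"wx":-1,"wy":0,"wz":0},{"tx":0,"ty":-0.024,"tz":-0.015,"wx":-1,"wy":0,"wz":0},{"tx":0,"ty":-0.024,"tz":-0.015,"wx":-1,"wy":0,"wz":0}])

```text
clock: 11.6
tcp_pos: [0.5584, -0.0388, 0.1915]
eef_rot: [[-0.017, 0.913, 0.408], [1.0, 0.016, 0.007], [-0.0, 0.408, -0.913]]
force: [-0.5, -0.5, -1.9]
finger_gap: 0.0118
grasp_force: 45.0
```

Call:
play_rows(deltas=[{"tx":0,"ty":-0.024,"tz":-0.015,"wx":-1,"wy":0,"wz":0},{"tx":0,"ty":-0.024,"tz":-0.015,"wx":-1,"wy":0,"wz":0},{"tx":0,"ty":-0.024,"tz":-0.015,"wx":-1,"wy":0,"wz":0},{"tx":0,"ty":-0.024,"tz":-0.015,"wx":-1,"wy":0,"wz":0},{"tx":0,"ty":-0.024,"tz":-0.015,"wx":-1,"wy":0,"wz":0},{"tx":0,"ty":-0.024,"tz":-0.015,"wx":-1,"wy":0,"wz":0},{"tx":0,"ty":0,"tz":0,"wx":0,"wy":0,"wz":0},{"tx":0,"ty":0,"tz":0,"wx":0,"wy":0,"wz":0}])

```text
clock: 12.4
tcp_pos: [0.5502, -0.039, 0.1924]
eef_rot: [[-0.017, 0.866, 0.5], [1.0, 0.015, 0.008], [-0.0, 0.5, -0.866]]
force: [0.4, 0.2, -1.0]
finger_gap: 0.0117
grasp_force: 45.0
```

```bash
cat > look.py <<'E'
from h import *
import cv2,sys
s=get_state();print(np.round(s["tcp_pos"],4),np.round(s["eef_rot"],3).tolist(),s["force"],s["clock"])
S=capture("scene");D=capture("side")
for c in("scene","side"):print(c,[(round(r["conf"],2),np.round(r["centre"]).tolist(),int(r["pixels"].sum())) for r in silhouettes(c,"spacer0")])
a=np.hstack([S["img"][180:310,220:370],D["img"][170:300,240:390]])
cv2.imwrite(sys.argv[1],cv2.resize(a,(800,346),interpolation=cv2.INTER_CUBIC)[:,:,::-1])
E
python3 look.py pics/t1.png
```

```text
[ 0.5502 -0.039   0.1924] [[-0.017, 0.866, 0.5], [1.0, 0.015, 0.008], [-0.0, 0.5, -0.866]] [ 0.3820249   0.23466164 -0.992604  ] 12.4
scene [(0.17, [259.0, 212.0], 165)]
side [(0.53, [314.0, 219.0], 63), (0.5, [308.0, 231.0], 80), (0.47, [319.0, 233.0], 54), (0.42, [305.0, 240.0], 63), (0.4, [324.0, 220.0], 51)]
```

View pics/t1.png

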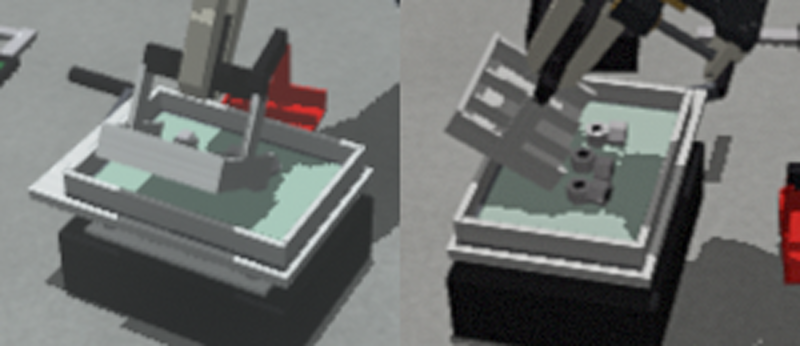

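```bash
cat > sp.py <<'E'
from h import *
D=cal(capture("side"))
def plane(c,px,z):
    k=c["K"];r=c["R"].T@np.array([(px[0]-k[2])/k[0],(px[1]-k[3])/k[1],1]);o=-c["R"].T@c["t"];return o+r*(z-o[2])/r[2]
for r in silhouettes("side","spacer0"):
    if r["conf"]<.2: continue
    q=Rz(-.012)@(plane(D,r["centre"],.098)-[.5385,-.039,.092]);print(round(r["conf"],2),np.round(r["centre"]),(q*1000).round(0),int(r["pixels"].sum()))
E
python3 sp.py
```

```text
0.53 [319. 233.] [-21.  -2.   6.] 66
0.51 [314. 242.] [-17.  25.   6.] 79
0.46 [315. 220.] [ -4. -39.   6.] 67
0.37 [307. 242.] [-5. 29.  6.] 67
```

Call:
play_rows(deltas=[{"tx":0,"ty":0.05,"tz":0,"wx":0,"wy":0,"wz":0},{"tx":0,"ty":0.1,"tz":0,"wx":0,"wy":0,"wz":0},{"tx":0,"ty":0.1,"tz":0,"wx":0,"wy":0,"wz":0},{"tx":0,"ty":0.1,"tz":0,"wx":0,"wy":0,"wz":0},{"tx":0,"ty":0.1,"tz":0,"wx":0,"wy":0,"wz":0},{"tx":0,"ty":0.05,"tz":0,"wx":0,"wy":0,"wz":0},{"tx":0,"ty":-0.049,"tz":-0.03,"wx":-2,"wy":0,"wz":0},{"tx":0,"ty":-0.049,"tz":-0.03,"wx":-2,"wy":0,"wz":0}])

```text
clock: 13.5
tcp_pos: [0.5662, -0.0387, 0.205]
eef_rot: [[-0.017, 0.828, 0.56], [1.0, 0.014, 0.009], [-0.0, 0.56, -0.828]]
force: [-0.7, 0.4, -1.7]
finger_gap: 0.0115
grasp_force: 45.0
```

Call:
play_rows(deltas=[{"tx":0,"ty":-0.049,"tz":-0.03,"wx":-2,"wy":0,"wz":0},{"tx":0,"ty":-0.049,"tz":-0.03,"wx":-2,"wy":0,"wz":0},{"tx":0,"ty":-0.049,"tz":-0.03,"wx":-2,"wy":0,"wz":0},{"tx":0,"ty":-0.049,"tz":-0.03,"wx":-2,"wy":0,"wz":0},{"tx":0,"ty":0,"tz":0,"wx":0,"wy":0,"wz":0},{"tx":0,"ty":0,"tz":0,"wx":0,"wy":0,"wz":0},{"tx":0,"ty":0,"tz":0,"wx":0,"wy":0,"wz":0},{"tx":0,"ty":0,"tz":0,"wx":0,"wy":0,"wz":0}])

```text
clock: 14.3
tcp_pos: [0.5558, -0.0383, 0.2041]
eef_rot: [[-0.019, 0.749, 0.662], [1.0, 0.013, 0.013], [0.001, 0.662, -0.749]]
force: [0.5, 0.5, -2.4]
finger_gap: 0.0116
grasp_force: 45.0
```

```bash
python3 look.py pics/t2.png; python3 sp.py
```

```text
[ 0.5558 -0.0383  0.2041] [[-0.019, 0.749, 0.662], [1.0, 0.013, 0.013], [0.001, 0.662, -0.749]] [ 0.51917175  0.51847094 -2.35764805] 14.3
scene [(0.62, [316.0, 245.0], 30), (0.56, [321.0, 241.0], 28)]
side [(0.64, [308.0, 246.0], 67), (0.41, [313.0, 219.0], 59), (0.23, [312.0, 258.0], 7664)]
0.58 [319. 230.] [-18. -10.   6.] 70
0.5 [307. 228.] [  5. -13.   6.] 68
0.49 [307. 242.] [-4. 29.  6.] 81
0.41 [314. 242.] [-17.  27.   6.] 82
0.39 [322. 220.] [-18. -44.   6.] 64
0.38 [314. 220.] [ -2. -41.   6.] 48
```

View pics/t2.png

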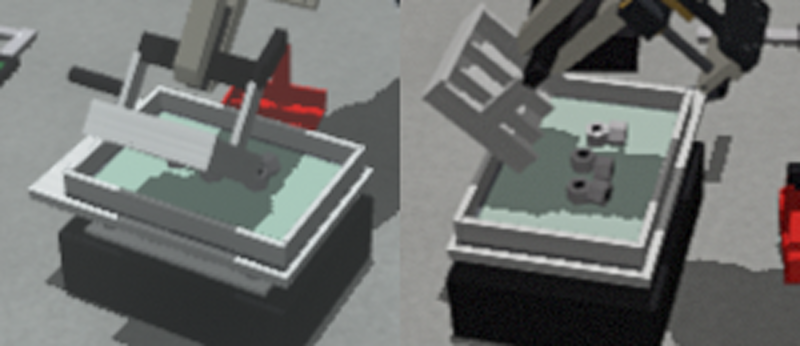

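Call:
play_rows(deltas=[{"tx":0,"ty":0.2,"tz":-0.22,"wx":0,"wy":0,"wz":0},{"tx":0,"ty":0.4,"tz":-0.45,"wx":0,"wy":0,"wz":0},{"tx":0,"ty":0.2,"tz":-0.22,"wx":0,"wy":0,"wz":0},{"tx":0,"ty":0,"tz":0,"wx":6,"wy":0,"wz":0},{"tx":0,"ty":0,"tz":0,"wx":8.5,"wy":0,"wz":0},{"tx":0,"ty":0,"tz":0,"wx":8.5,"wy":0,"wz":0},{"tx":0,"ty":0,"tz":0,"wx":8.5,"wy":0,"wz":0},{"tx":0,"ty":0,"tz":0,"wx":6,"wy":0,"wz":0}])

```text
clock: 15.4
tcp_pos: [0.5574, -0.0367, 0.2597]
eef_rot: [[-0.024, 0.996, 0.089], [1.0, 0.023, 0.008], [0.005, 0.089, -0.996]]
force: [-0.1, -0.9, -2.1]
finger_gap: 0.012
grasp_force: 45.0
```

Call:
play_rows(deltas=[{"tx":0,"ty":0,"tz":0,"wx":4,"wy":0,"wz":0},{"tx":0,"ty":0,"tz":0,"wx":0,"wy":0,"wz":0},{"tx":0,"ty":0,"tz":0,"wx":0,"wy":0,"wz":0}])

```text
clock: 15.7
tcp_pos: [0.5568, -0.0364, 0.2584]
eef_rot: [[-0.025, 0.999, 0.025], [1.0, 0.024, 0.007], [0.007, 0.025, -1.0]]
force: [0.2, -0.6, -1.8]
finger_gap: 0.0117
grasp_force: 45.0
```

Call:
play_rows(deltas=[{"tx":0.3,"ty":-0.05,"tz":0,"wx":1.4,"wy":-0.4,"wz":0},{"tx":0.6,"ty":-0.11,"tz":0,"wx":0,"wy":0,"wz":0},{"tx":0.8,"ty":-0.14,"tz":0,"wx":0,"wy":0,"wz":0},{"tx":0.8,"ty":-0.15,"tz":0,"wx":0,"wy":0,"wz":0},{"tx":0.8,"ty":-0.15,"tz":0,"wx":0,"wy":0,"wz":0},{"tx":0.8,"ty":-0.15,"tz":0,"wx":0,"wy":0,"wz":0},{"tx":0.8,"ty":-0.14,"tz":0,"wx":0,"wy":0,"wz":0},{"tx":0.6,"ty":-0.11,"tz":0,"wx":0,"wy":0,"wz":0}])

```text
clock: 16.5
tcp_pos: [0.499, 0.2391, 0.2591]
eef_rot: [[-0.025, 1.0, 0.001], [1.0, 0.025, 0.001], [0.001, 0.001, -1.0]]
force: [0.1, -0.9, -2.4]
finger_gap: 0.0112
grasp_force: 45.0
```

Call:
play_rows(deltas=[{"tx":0.35,"ty":-0.07,"tz":0,"wx":0,"wy":0,"wz":0},{"tx":0.17,"ty":-0.03,"tz":0.3,"wx":0,"wy":0,"wz":0},{"tx":0,"ty":0,"tz":0.7,"wx":0,"wy":0,"wz":0},{"tx":0,"ty":0,"tz":0.8,"wx":0,"wy":0,"wz":0},{"tx":0,"ty":0,"tz":0.7,"wx":0,"wy":0,"wz":0},{"tx":0,"ty":0,"tz":0.4,"wx":0,"wy":0,"wz":0},{"tx":0,"ty":0,"tz":0.2,"wx":0,"wy":0,"wz":0},{"tx":0,"ty":0,"tz":0,"wx":0,"wy":0,"wz":0}])

```text
clock: 17.3
tcp_pos: [0.4939, 0.2628, 0.1034]
eef_rot: [[-0.024, 1.0, -0.001], [1.0, 0.024, -0.0], [-0.0, -0.001, -1.0]]
force: [0.8, 0.2, -2.8]
finger_gap: 0.0121
grasp_force: 45.0
```

Call:
play_rows(deltas=[{"tx":0,"ty":0,"tz":0.2,"wx":0,"wy":0,"wz":0},{"tx":0,"ty":0,"tz":0.2,"wx":0,"wy":0,"wz":0},{"tx":0,"ty":0,"tz":0.1,"wx":0,"wy":0,"wz":0},{"tx":0,"ty":0,"tz":0.06,"wx":0,"wy":0,"wz":0},{"tx":0,"ty":0,"tz":0.04,"wx":0,"wy":0,"wz":0},{"tx":0,"ty":0,"tz":0.03,"wx":0,"wy":0,"wz":0},{"tx":0,"ty":0,"tz":0,"wx":0,"wy":0,"wz":0}])

```text
clock: 18.0
tcp_pos: [0.4944, 0.2631, 0.0724]
eef_rot: [[-0.024, 1.0, -0.001], [1.0, 0.024, -0.0], [-0.0, -0.001, -1.0]]
force: [-0.3, 0.4, -1.8]
finger_gap: 0.0117
grasp_force: 45.0
```

Call:
play_rows(deltas=[{"tx":0,"ty":0,"tz":0.02,"wx":0,"wy":0,"wz":0},{"tx":0,"ty":0,"tz":0.02,"wx":0,"wy":0,"wz":0},{"tx":0,"ty":0,"tz":0,"wx":0,"wy":0,"wz":0}])

```text
clock: 18.3
tcp_pos: [0.4945, 0.2632, 0.0713]
eef_rot: [[-0.025, 1.0, -0.0], [1.0, 0.025, -0.0], [-0.0, -0.0, -1.0]]
force: [-3.9, -1.6, 8.3]
finger_gap: 0.0119
grasp_force: 45.0
```

Touching (+8 N). I release, back up, and check.

Call:
play_rows(deltas=[{"tx":0,"ty":0,"tz":0,"wx":0,"wy":0,"wz":0},{"tx":0,"ty":0,"tz":0,"wx":0,"wy":0,"wz":0},{"tx":0,"ty":0,"tz":0,"wx":0,"wy":0,"wz":0},{"tx":0,"ty":0,"tz":0,"wx":0,"wy":0,"wz":0},{"tx":0,"ty":0,"tz":0,"wx":0,"wy":0,"wz":0},{"tx":0,"ty":0,"tz":-0.2,"wx":0,"wy":0,"wz":0},{"tx":0,"ty":0,"tz":-0.6,"wx":0,"wy":0,"wz":0},{"tx":0,"ty":0,"tz":-0.9,"wx":0,"wy":0,"wz":0}], hand=0.5)

```text
clock: 19.1
tcp_pos: [0.4934, 0.2626, 0.1552]
eef_rot: [[-0.024, 1.0, -0.004], [1.0, 0.024, -0.002], [-0.002, -0.004, -1.0]]
force: [0.9, 0.8, 0.7]
finger_gap: 0.0465
grasp_force: 0.0
```

Call:
play_rows(deltas=[{"tx":0,"ty":0,"tz":-0.9,"wx":0,"wy":0,"wz":0},{"tx":0,"ty":0,"tz":-0.6,"wx":0,"wy":0,"wz":0},{"tx":0,"ty":0,"tz":-0.2,"wx":0,"wy":0,"wz":0},{"tx":0,"ty":0,"tz":0,"wx":0,"wy":0,"wz":0}])

```text
clock: 19.5
tcp_pos: [0.4948, 0.2633, 0.2416]
eef_rot: [[-0.025, 1.0, 0.002], [1.0, 0.025, 0.001], [0.001, 0.002, -1.0]]
force: [0.6, 0.6, -0.6]
finger_gap: 0.0464
grasp_force: 0.0
```

```bash
python3 look.py pics/t3.png; python3 sp.py
python3 - <<'E'
from h import *
import cv2
D=capture("side");S=capture("scene")
a=cv2.resize(np.hstack([S["img"][250:350,400:520],D["img"][320:420,220:340][:, :]]),(720,300))
b=cv2.resize(D["img"][160:310,240:400],(360,300));c=cv2.resize(S["img"][180:310,220:370],(360,300))
cv2.imwrite("pics/t3.png",np.vstack([a,np.hstack([c,b])])[:,:,::-1])
E
```

```text
[0.4948 0.2633 0.2416] [[-0.025, 1.0, 0.002], [1.0, 0.025, 0.001], [0.001, 0.002, -1.0]] [ 0.56866092  0.60982048 -0.55545174] 19.5
scene [(0.64, [288.0, 230.0], 34), (0.52, [316.0, 246.0], 63), (0.51, [308.0, 236.0], 81)]
side []
0.36 [322. 220.] [-18. -43.   6.] 33
```

View pics/t3.png

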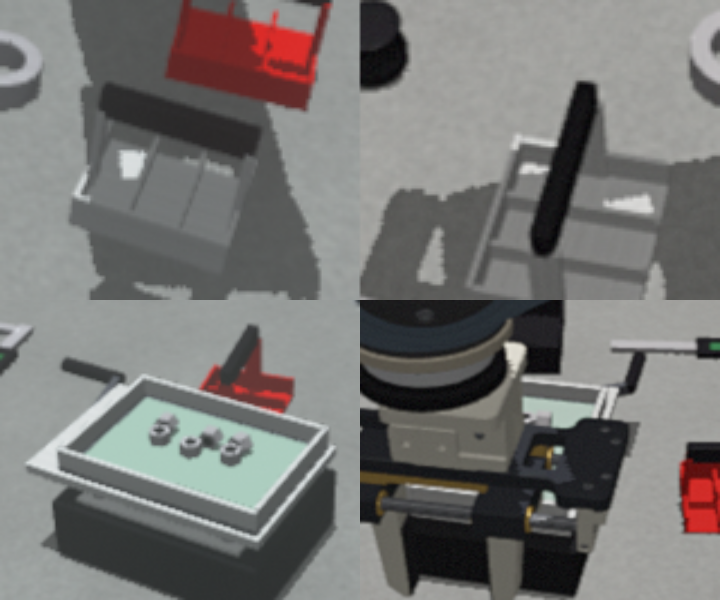

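The pan is empty and upright on the bench, and all six spacers are in the tray. Now the lever.

Call:
play_rows(deltas=[{"tx":-0.4,"ty":-0.03,"tz":0,"wx":0,"wy":0,"wz":0},{"tx":-0.8,"ty":-0.08,"tz":0,"wx":0,"wy":0,"wz":0},{"tx":-0.9,"ty":-0.09,"tz":0,"wx":0,"wy":0,"wz":0},{"tx":-0.9,"ty":-0.09,"tz":0,"wx":0,"wy":0,"wz":0},{"tx":-0.9,"ty":-0.09,"tz":0,"wx":0,"wy":0,"wz":0},{"tx":-0.9,"ty":-0.09,"tz":0,"wx":0,"wy":0,"wz":0},{"tx":-0.9,"ty":-0.09,"tz":0,"wx":0,"wy":0,"wz":0},{"tx":-0.9,"ty":-0.09,"tz":0,"wx":0,"wy":0,"wz":0}])

```text
clock: 20.7
tcp_pos: [0.4696, -0.0693, 0.2403]
eef_rot: [[-0.025, 1.0, -0.001], [1.0, 0.025, -0.0], [-0.0, -0.001, -1.0]]
force: [0.5, 0.6, 0.5]
finger_gap: 0.0467
grasp_force: 0.0
```

Call:
play_rows(deltas=[{"tx":-0.9,"ty":-0.1,"tz":0,"wx":0,"wy":0,"wz":0},{"tx":-0.8,"ty":-0.09,"tz":0,"wx":0,"wy":0,"wz":0},{"tx":-0.5,"ty":-0.06,"tz":0,"wx":0,"wy":0,"wz":0},{"tx":-0.24,"ty":-0.03,"tz":0,"wx":0,"wy":0,"wz":0},{"tx":-0.1,"ty":0,"tz":0,"wx":0,"wy":0,"wz":0},{"tx":0,"ty":0,"tz":0,"wx":0,"wy":0,"wz":0}])

```text
clock: 21.3
tcp_pos: [0.4593, -0.1945, 0.2403]
eef_rot: [[-0.024, 1.0, -0.001], [1.0, 0.024, 0.0], [0.0, -0.001, -1.0]]
force: [-0.1, 0.4, -1.5]
finger_gap: 0.0464
grasp_force: 0.0
```

Run:
```python
from h import *
import cv2
s=get_state();print(s["tcp_pos"],np.round(s["joints"],1))
d=capture("wrist");T=np.array(d["T_tool_cam"])
R=np.array(s["eef_rot"]);p=np.array(s["tcp_pos"])
Rw=R@T[:3,:3];tw=R@T[:3,3]+p
c=dict(K=(d["fx"],d["fy"],d["cx"],d["cy"]),R=Rw.T,t=-Rw.T@tw)
im=d["img"][:,:,::-1].copy()
for X in([.460,-.195,.087],[.4615,-.225,.087],[.459,-.165,.087],[.5585,-.195,.05]):
    u=proj(c,X)[0];print(X,u.round(1)); cv2.drawMarker(im,tuple(int(round(v)) for v in u),(0,0,255),0,10)
for a in(-.06,.06):
  for b in (-.085,.085):
    u=proj(c,Rz(.012)@np.array([a,b,0])+[.5385,-.039,.092])[0];cv2.drawMarker(im,tuple(int(round(v)) for v in u),(255,0,0),0,10)
cv2.imwrite("pics/w2.png",im)
for k in("scene","side"):
    C=cal(capture(k));rr=silhouettes(k,"lever_grip");print(k,[(round(r["conf"],2),r["centre"],int(r["pixels"].sum())) for r in rr])
```

```text
[ 0.45930753 -0.19452704  0.24030527] [-28.3  14.6 101.8  -0.   63.6 -29.7]
[0.46, -0.195, 0.087] [319.  231.3]
[0.4615, -0.225, 0.087] [320.  269.6]
[0.459, -0.165, 0.087] [318.6 190.9]
[0.5585, -0.195, 0.05] [438.9 222.1]
scene []
side []
```

View pics/w2.png

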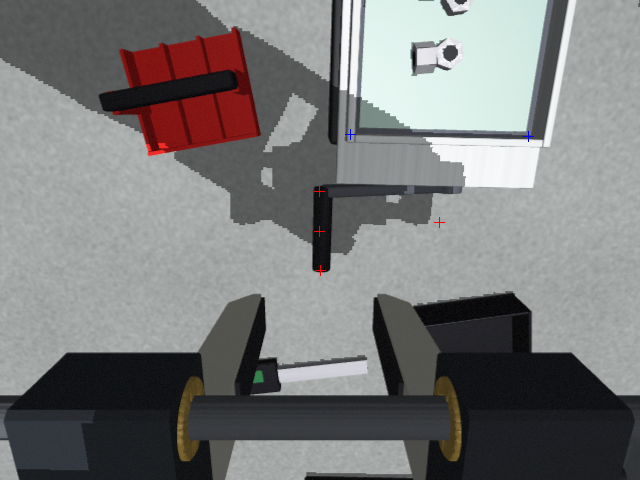

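The wrist view shows the grip bar from (323,190) to (321,269), about 2 mm to +x of prediction. The tray corners match.

Call:
play_rows(deltas=[{"tx":0,"ty":0.05,"tz":0.4,"wx":0,"wy":0,"wz":0},{"tx":0,"ty":0,"tz":0.8,"wx":0,"wy":0,"wz":0},{"tx":0,"ty":0,"tz":0.8,"wx":0,"wy":0,"wz":0},{"tx":0,"ty":0,"tz":0.5,"wx":0,"wy":0,"wz":0},{"tx":0,"ty":0,"tz":0.35,"wx":0,"wy":0,"wz":0},{"tx":0,"ty":0,"tz":0.2,"wx":0,"wy":0,"wz":0},{"tx":0,"ty":0,"tz":0,"wx":0,"wy":0,"wz":0}])

```text
clock: 22.25
tcp_pos: [0.4613, -0.1943, 0.0872]
eef_rot: [[-0.025, 1.0, -0.002], [1.0, 0.025, 0.001], [0.001, -0.002, -1.0]]
force: [-0.3, -0.4, 0.1]
finger_gap: 0.0464
grasp_force: 0.0
```

Call:
play_rows(deltas=[{"tx":0,"ty":0,"tz":0,"wx":0,"wy":0,"wz":0},{"tx":0,"ty":0,"tz":0,"wx":0,"wy":0,"wz":0},{"tx":0,"ty":0,"tz":0,"wx":0,"wy":0,"wz":0},{"tx":0,"ty":0,"tz":0,"wx":0,"wy":0,"wz":0},{"tx":0,"ty":0,"tz":0,"wx":0,"wy":0,"wz":0},{"tx":0,"ty":0,"tz":0,"wx":0,"wy":0,"wz":0},{"tx":0,"ty":0,"tz":0,"wx":0,"wy":0,"wz":0}], hand=0, force=30)

```text
clock: 22.95
tcp_pos: [0.4613, -0.1949, 0.088]
eef_rot: [[-0.024, 1.0, -0.001], [1.0, 0.024, -0.0], [-0.0, -0.001, -1.0]]
force: [-3.6, -1.6, 1.7]
finger_gap: 0.0133
grasp_force: 30.0
```

Call:
play_rows(deltas=[{"tx":0,"ty":0.047,"tz":-0.1,"wx":0,"wy":0,"wz":0},{"tx":0,"ty":0.047,"tz":-0.1,"wx":0,"wy":0,"wz":0},{"tx":0,"ty":0.047,"tz":-0.1,"wx":0,"wy":0,"wz":0},{"tx":0,"ty":0.07,"tz":-0.1,"wx":0,"wy":0,"wz":0},{"tx":0,"ty":0.07,"tz":-0.1,"wx":0,"wy":0,"wz":0},{"tx":0,"ty":0.07,"tz":-0.1,"wx":0,"wy":0,"wz":0}])

```text
clock: 23.55
tcp_pos: [0.4764, -0.1946, 0.1175]
eef_rot: [[-0.025, 1.0, -0.008], [1.0, 0.025, 0.0], [0.001, -0.008, -1.0]]
force: [-18.6, -8.2, 5.6]
finger_gap: 0.0131
grasp_force: 29.9
```

Call:
play_rows(deltas=[{"tx":0,"ty":0.065,"tz":-0.088,"wx":0,"wy":0,"wz":0},{"tx":0,"ty":0.065,"tz":-0.088,"wx":0,"wy":0,"wz":0},{"tx":0,"ty":0.065,"tz":-0.088,"wx":0,"wy":0,"wz":0},{"tx":0,"ty":0.1,"tz":-0.07,"wx":0,"wy":0,"wz":0},{"tx":0,"ty":0.1,"tz":-0.07,"wx":0,"wy":0,"wz":0},{"tx":0,"ty":0.1,"tz":-0.07,"wx":0,"wy":0,"wz":0}])

```text
clock: 24.15
tcp_pos: [0.5014, -0.1945, 0.1422]
eef_rot: [[-0.025, 1.0, -0.007], [1.0, 0.025, -0.001], [-0.0, -0.007, -1.0]]
force: [-19.9, -6.8, 15.3]
finger_gap: 0.0136
grasp_force: 30.0
```

Call:
play_rows(deltas=[{"tx":0,"ty":0.06,"tz":-0.07,"wx":0,"wy":0,"wz":0},{"tx":0,"ty":0.09,"tz":-0.06,"wx":0,"wy":0,"wz":0},{"tx":0,"ty":0.1,"tz":-0.06,"wx":0,"wy":0,"wz":0},{"tx":0,"ty":0.115,"tz":-0.042,"wx":0,"wy":0,"wz":0},{"tx":0,"ty":0.115,"tz":-0.042,"wx":0,"wy":0,"wz":0},{"tx":0,"ty":0.115,"tz":-0.041,"wx":0,"wy":0,"wz":0}])

```text
clock: 24.75
tcp_pos: [0.5326, -0.1938, 0.1576]
eef_rot: [[-0.025, 1.0, -0.004], [1.0, 0.025, -0.001], [-0.001, -0.004, -1.0]]
force: [-10.0, -6.6, 4.2]
finger_gap: 0.0133
grasp_force: 29.9
```

Call:
play_rows(deltas=[{"tx":0,"ty":0.12,"tz":-0.025,"wx":0,"wy":0,"wz":0},{"tx":0,"ty":0.12,"tz":-0.02,"wx":0,"wy":0,"wz":0},{"tx":0,"ty":0.12,"tz":-0.015,"wx":0,"wy":0,"wz":0},{"tx":0,"ty":0.11,"tz":-0.01,"wx":0,"wy":0,"wz":0},{"tx":0,"ty":0.08,"tz":0,"wx":0,"wy":0,"wz":0},{"tx":0,"ty":0,"tz":0,"wx":0,"wy":0,"wz":0},{"tx":0,"ty":0,"tz":0,"wx":0,"wy":0,"wz":0}])

```text
clock: 25.45
tcp_pos: [0.5607, -0.1931, 0.1609]
eef_rot: [[-0.025, 1.0, -0.002], [1.0, 0.025, -0.001], [-0.001, -0.002, -1.0]]
force: [-4.2, -5.6, 0.3]
finger_gap: 0.0129
grasp_force: 30.0
```

```bash
python3 - <<'E'
from h import *
import cv2
s=get_state();print(s["tcp_pos"],s["force"],s["grasp_force"],s["clock"])
D=capture("side");S=capture("scene");a=D["img"][130:330,240:440];b=S["img"][130:310,210:380]
w=capture("wrist")["img"]
cv2.imwrite("pics/f.png",np.hstack([cv2.resize(a,(400,400)),cv2.resize(b,(400,400))])[:,:,::-1])
E
python3 sp.py
```

```text
[ 0.56065639 -0.1930578   0.16085414] [-4.18942062 -5.60071531  0.32738354] 29.98760998249054 25.45
0.44 [314. 213.] [  2. -61.   6.] 70
0.39 [319. 230.] [-18. -11.   6.] 73
0.37 [323. 220.] [-19. -45.   6.] 86
```

View pics/f.png

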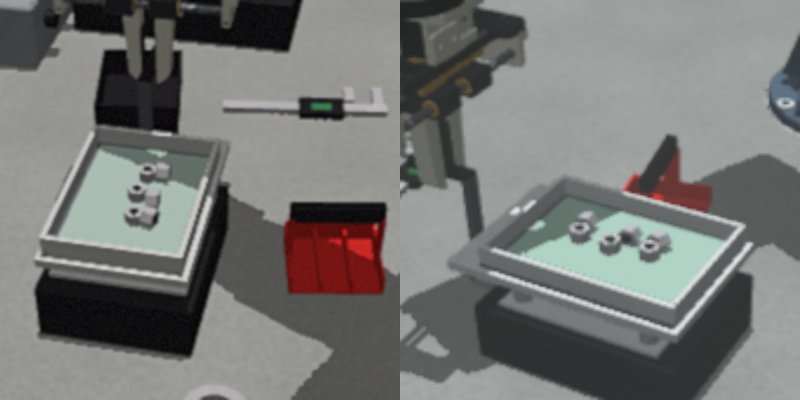

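The lever is up at the top of the fitted circle (TCP x 0.5607, pivot x about 0.559–0.561). The grip holds at 30 N, all six spacers are on the raised tray, and the arm is still. I'm handing in.

```bash
python3 -c "
from plant import *
print(sign_off())"
```

```text
the job is handed in; nothing more can be done
None
```

I handed the job in at about 25.5 s: six spacers on the tray (four clearly split two and two), the empty shaker upright on the bench, and the lever held at straight up (judged from the arm's position); `sign_off()` returned no verdict.

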